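# Put the adjustable wrench back in its cutout in the tool tray

### The job

Put the adjustable wrench from the bench back in its own empty cutout in the slanted tool tray: turn it to match the shape and press it down past the sprung beads until it lies fully home on the cutout's floor, then let go. Leave the other tools and the things on the bench where they are.

Things in the scene. Friction and masses are not known exactly. Their poses are not given: they have to be found in the camera images.
- wrench: adjustable wrench, teal handle, chrome head, 195 mm long, 14 mm thick, 0.25-0.45 kg, lying flat, right way up for its cutout. Origin: underside, balance point, mid handle; x along the handle to the jaws, z up. Handle straight from x=-110 to 35 mm; 26 mm wide at heights 3.5-10.5 mm, 22 mm above and below. Head to x=83 mm, lopsided: y -24 to +27 mm
- wrench_jaw (a point): point on the wrench's underside by the tip of its fixed jaw, at x = 78, y = 18 mm of the wrench
- wrench_tail (a point): point on the wrench's underside at the end of its handle, at x = -105, y = 0 mm of the wrench
- tray: dark tool tray with yellow-floored cutouts 12 mm deep, fixed on a grey stand at a 26 degree slope, high edge 0.12 m above the bench. 190 mm up the slope x 236 mm wide. Origin mid-tray on the cutouts' floor; x up the slope, y level across it, z square out of it. Lower two rows hold tools, at most 13 mm proud; the top row is the empty cutout
- seat (a point): on the floor of the empty cutout, at x=33, y=12 mm of the tray (tray axes): where the wrench's origin comes to lie, its x along the tray's +y, its y along the tray's -x, its z along the tray's z. About 3 mm to spare all round. A finger pocket crosses the cutout here, to the same floor: 44 mm wide along the wrench, 47 mm to each side of the handle's middle
- seat_jaw (a point): on the floor of the empty cutout: where point wrench_jaw comes to lie. Four sprung red beads hold the wrench in, one each side of the handle 31 mm before and beyond point seat, 5.5 mm proud of the tray. The handle meets them about 13 mm above the floor; pressing it past them takes 5 to 18 N square to the tray, then it drops to the floor and stays
- seat_tail (a point): on the floor of the empty cutout: where point wrench_tail comes to lie
- screwdriver: orange-handled screwdriver lying in the lowest cutout of the tray, 175 mm long; origin at the middle of its underside
- spanner: thin chrome combination spanner lying in the middle cutout of the tray, 170 mm long; origin at the middle of its underside
- carburettor: small aluminium carburettor, about 50 x 50 mm and 45 mm tall, standing beside the wrench on the side of the wrench's -y; origin at its foot
- plug_box: cardboard box, 85 x 26 x 28 mm, lying beside the wrench on the side of the wrench's +y; origin at the middle of its underside
- spray_can: grey and yellow spray can, 56 mm across, 165 mm tall; origin at its foot
- oil_bottle: green oil bottle, 68 mm across, 160 mm tall; origin at its foot
- parts_dish: shallow steel parts dish, 104 mm across, 28 mm tall; origin at its foot
- spool: empty black line spool, 84 mm across, 36 mm tall; origin at its foot

How it is judged (in metres and radians):
At the end, for the whole second after the job is handed in: The wrench lies at rest in its cutout, jaws in the jaw end: the jaw and tail points are each within 7 mm of their places, and the wrench is within 3.5 mm of the cutout's floor along its whole length (distance between wrench_jaw and seat_jaw below 0.007 m and distance between wrench_tail and seat_tail below 0.007 m and z of each of wrench_jaw, wrench_tail, wrench in the frame of seat below 0.0035 m and linear speed of wrench below 0.01 m/s); the robot touches nothing.
It fails at once if a tool in the tray (screwdriver or spanner) is moved more than 30 mm (distance of any of screwdriver, spanner from where it was at the start of the episode above 0.03 m).
It fails at once if another thing on the bench (carburettor, box, can, bottle, dish or spool) is moved more than 30 mm (distance of any of carburettor, plug_box, spray_can, oil_bottle, parts_dish, spool from where it was at the start of the episode above 0.03 m).
It also fails if it takes over 45 s, if anything falls off the work surface, if the arm or the gripper's body presses on something with over 40 N, if the wrist force passes 120 N, or if a joint passes its speed limit or range.

### The arm

A 7-joint arm with a two-finger parallel gripper is mounted at the origin on the work surface. World frame = base frame: x ahead of the robot, y to its left, z up, the work surface at z = 0. Lengths are in mm, angles in rad, forces in N, time in s.
With the tool pointing down it reaches from about 400 to 875 mm from the base axis. Payload 19.3 kg.
Tool frame: the origin (TCP) lies at the very end of the fingers, on their centre line; the grasp point (between the pads) lies 19 mm behind it (grip_point_offset is the z of the grasp point in the tool frame, in mm); z points along the fingers, x is the direction in which the jaws open and shut, and the axes are right-handed (so a half turn about z gives the same grasp; the last joint's range is limited). The gripper opens to 85 mm and grips with 20 to 120 N. Pads are 22 mm wide; open, the fingers measure 114 mm over their backs; the gripper's body (76 mm by 85 mm) begins 54 mm behind the grasp point. The pads swing forward as they close: fully open they stand 13 mm farther back than shut.
Start: joints at [1.12, 0.521, -0.036, 1.599, 0.021, 1.021, -0.113], TCP at [232.262, -580.232, 231.291] pointing down, gripper open.
Joint ranges: [-2.91, 2.91], [-0.3, 2.13], [-1.5, 1.42], [0.17, 2.43], [-1.26, 4.41], [0.16, 1.93], [-2.52, 2.52]. Speed limits (rad/s): [1.89, 1.89, 2.39, 2.39, 3.01, 3.01, 3.01].

### API

Orientations are given as a 3x3 rotation matrix whose columns are the frame's x, y, z axes.
In Python, from workcell import movep, movel, goto_joints, open_gripper, clamp, wait, inverse_kinematics, read_state, camera, PlanningError, finish_job, grip_point_offset gives the robot as it stands. Calls block until the motion is done:
- movep(position, orientation): joint-space move of the TCP to a pose.
- movel(position, frame=None, max_speed=150, guard=None): straight line of the TCP; frame=None keeps the orientation; max_speed is the mean speed in mm/s. With guard (N) it stops when the force on the tool has changed by that much, and returns True; else False.
- goto_joints(angles): joint-space move.
- open_gripper() and clamp(): open the fingers fully, or close them until they stop; the grip force is fixed at half the most.
- wait(seconds).
- inverse_kinematics(position, orientation): joint angles nearest the present ones, or None.
- read_state(): the state.
- camera(name): name is "scene" or "top"; returns a dict with "image" (400x640x3 uint8, blue, green, red), "range_z" (400x640 float32, mm along the optical axis (not along the pixel's ray), 0 where there is no reading), "fx", "fy", "cx", "cy" (pixels), "dist_coeffs" ([k1, k2, p1, p2, k3] as OpenCV has them; the pictures are not rectified), "cam_to_world" (4x4, takes a point from camera to world coordinates). Camera axes: x right, y up, looking along -z (the intrinsics and any distortion apply to the point x, -y, -z); pixel columns grow to the right and rows downward; lengths in mm; the calibration is good to about 2 mm. A picture is of the moment at which its call begins.
A pose or a line that the arm cannot do raises PlanningError and nothing moves.
- finish_job(): hands the job in, once; it reports no verdict.
The state is a dict: "time": time; "qpos": joint angles; "qvel": joint speeds; "joint_efforts": joint torques, N m; "eef_pos": TCP position; "tool_rot": TCP orientation; "ft_force": force on the tool from outside, world axes, zero at the start; "torque": the same for the moment, N m; "finger_gap": finger opening in mm.
Only numpy, scipy, OpenCV 4.12 (cv2) and the standard library are available. Lean on these libraries where they do the work, as an engineer would, in place of code of your own. Each camera call takes 0.05 s, during which the arm holds its last target.

## Working session

There is one attempt and no reset: what is moved stays moved. The work goes in short steps, each a Python script; the robot and the scene stay as the last script left them, time stands still between calls to the robot, and variables do not carry over. Pictures are saved under pics/ and viewed, and the job is handed in when it is done.

```bash
mkdir -p pics; ls; cat > h.py <<'E'
import numpy as np, cv2
from workcell import *
def snap(n,f):
    c=camera(n); cv2.imwrite('pics/'+f+'.png',c['image']); np.savez('pics/'+f+'.npz',**{k:np.asarray(v) for k,v in c.items()}); return c
def ray(c,uv):
    K=np.array([[c['fx'],0,c['cx']],[0,c['fy'],c['cy']],[0,0,1]],float)
    p=cv2.undistortPoints(np.array(uv,float).reshape(-1,1,2),K,np.array(c['dist_coeffs'],float)).reshape(-1,2)
    d=np.c_[p[:,0],-p[:,1],-np.ones(len(p))]
    T=np.array(c['cam_to_world']); return T[:3,3],d@T[:3,:3].T
def onplane(c,uv,p0,n):
    o,d=ray(c,uv); n=np.array(n,float); t=((np.array(p0)-o)@n)/(d@n); return o+d*t[:,None]
def depthpts(c,uv):
    o,d=ray(c,uv); uv=np.array(uv).astype(int); z=c['range_z'][uv[:,1],uv[:,0]]; return o+d*z[:,None]
def proj(c,P):
    T=np.linalg.inv(np.array(c['cam_to_world'])); q=np.atleast_2d(P)@T[:3,:3].T+T[:3,3]
    q=q*[1,-1,-1]
    K=np.array([[c['fx'],0,c['cx']],[0,c['fy'],c['cy']],[0,0,1]],float)
    return cv2.projectPoints(q.reshape(-1,1,3),np.zeros(3),np.zeros(3),K,np.array(c['dist_coeffs'],float))[0].reshape(-1,2)
E
python3 - <<'E'
from h import *
for n in('scene','top'):
    c=snap(n,n+'0'); print(n,c['fx'],c['cx'],c['cy'],c['dist_coeffs'],np.round(c['cam_to_world'],3).tolist())
s=read_state(); print(s['time'],s['eef_pos'],s['ft_force'],s['finger_gap'],grip_point_offset)
E
```

```text
pics
scene 371.9008084330886 316.3710001440259 199.6430620131595 [-0.05070586  0.          0.          0.          0.        ] [[0.871, -0.348, 0.347, 923.215], [0.491, 0.643, -0.588, -670.555], [-0.018, 0.682, 0.731, 867.038], [0.0, 0.0, 0.0, 1.0]]
top 371.8634825111942 320.13376343234415 205.1928020029346 [-0.02892585  0.          0.          0.          0.        ] [[0.0, 0.993, -0.116, 370.233], [-1.0, 0.002, 0.014, -29.845], [0.015, 0.116, 0.993, 1362.99], [0.0, 0.0, 0.0, 1.0]]
0.1 [ 232.1321191  -579.9838243   230.79160438] [ 0.98246352 -0.32441426  0.12239595] 84.97247016130162 -18.700000000000003
```

View pics/scene0.png

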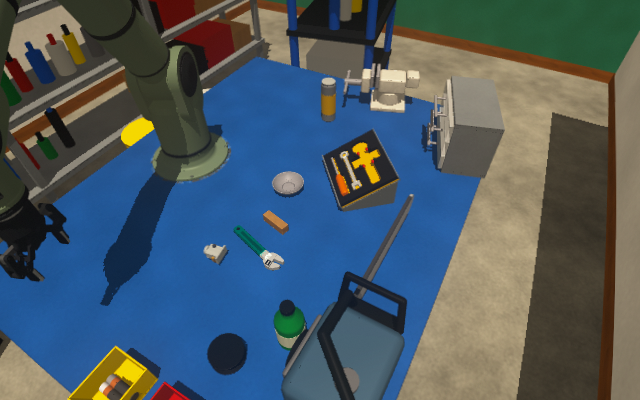

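View pics/top0.png

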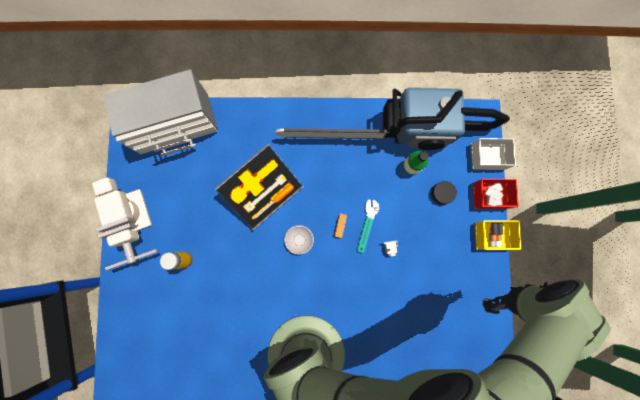

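The wrench is at about (258,247) in the scene view and (368,226) in the top view, with its jaws away from the robot. The tray is at about (360,170) in scene and (258,188) in top. Next I'll measure both from enlarged crops and masks.

```bash
python3 - <<'E'
import numpy as np,cv2
a=cv2.imread('pics/top0.png'); b=cv2.imread('pics/scene0.png')
f=lambda i,x,y,w,h,s:cv2.resize(i[y:y+h,x:x+w],None,fx=s,fy=s,interpolation=cv2.INTER_CUBIC)
cv2.imwrite('pics/z1.png',np.hstack([f(a,210,140,100,100,4),f(a,320,180,100,100,4)]))
cv2.imwrite('pics/z2.png',np.hstack([f(b,315,120,100,100,4),f(b,195,200,100,100,4)]))
E
```

```text
(no output)
```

View pics/z1.png

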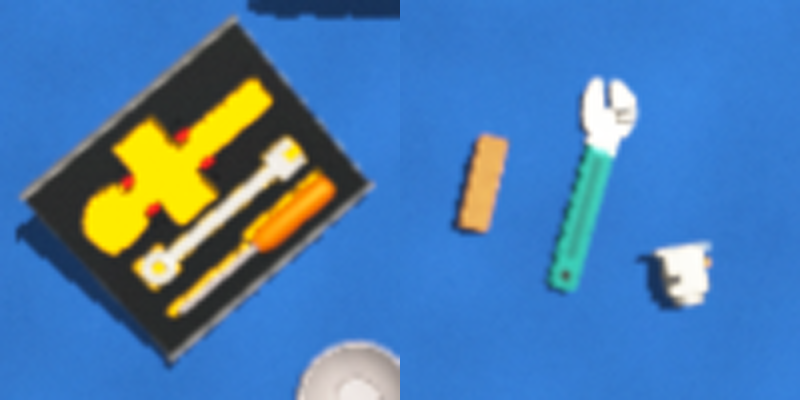

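View pics/z2.png

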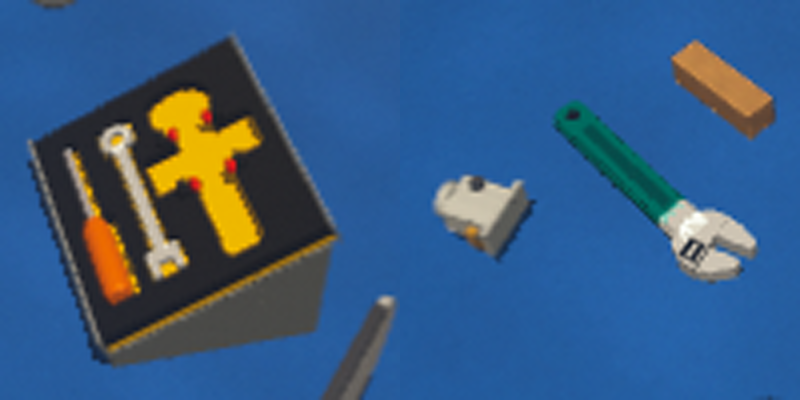

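```bash
cat > meas.py <<'E'
from h import *
class C(dict): pass
def load(f): return {k:v for k,v in np.load('pics/'+f+'.npz').items()}
S,T=load('scene0'),load('top0')
def roi(c,m,x,y,w,h):
    r=np.zeros(m.shape,bool); r[y:y+h,x:x+w]=m[y:y+h,x:x+w]; return r
def hsv(c): return cv2.cvtColor(c['image'],cv2.COLOR_BGR2HSV)
rois={'S':(315,120,90,100),'T':(210,140,100,100)}
pts=[]
for nm,c in(('S',S),('T',T)):
    h=hsv(c); m=roi(c,(h[...,2]<70),*rois[nm]); 
    m=cv2.morphologyEx(m.astype(np.uint8),cv2.MORPH_OPEN,np.ones((3,3)))
    n,l,st,_=cv2.connectedComponentsWithStats(m); k=1+np.argmax(st[1:,4]); m=cv2.erode((l==k).astype(np.uint8),np.ones((3,3)))
    v,u=np.nonzero(m); P=depthpts(c,np.c_[u,v]); P=P[c['range_z'][v,u]>0]
    for _ in range(4):
        A=np.c_[P[:,:2],np.ones(len(P))]; k,*_=np.linalg.lstsq(A,P[:,2],rcond=None); r=P[:,2]-A@k; P=P[abs(r)<max(2*np.std(r),1)]
    n=np.array([-k[0],-k[1],1]); n/=np.linalg.norm(n)
    print(nm,len(P),'n',n,'slope',np.degrees(np.arccos(n[2])),'azim uphill',np.degrees(np.arctan2(-n[1],-n[0])),'ctr',P.mean(0),np.std(r))
    pts.append((n,P.mean(0)))
if __name__=='__main__':
    # beads
    for nm,c in(('S',S),('T',T)):
        h=hsv(c); m=((h[...,0]<6)|(h[...,0]>172))&(h[...,1]>170)&(h[...,2]>90)
        m=roi(c,m,*rois[nm]).astype(np.uint8)
        n,l,st,ce=cv2.connectedComponentsWithStats(m)
        n0,p0=pts[0 if nm=='S' else 1]
        for i in range(1,n):
            if st[i,4]>=3: print(nm,ce[i],st[i,4],onplane(c,[ce[i]],p0+3*n0,n0)[0])
    # wrench teal
    for nm,c in(('S',S),('T',T)):
        h=hsv(c); m=(h[...,0]>72)&(h[...,0]<98)&(h[...,1]>120)&(h[...,2]>40)
        m=roi(c,m,*((225,215,65,60) if nm=='S' else (345,190,50,75))).astype(np.uint8)
        n,l,st,ce=cv2.connectedComponentsWithStats(m);k=1+np.argmax(st[1:,4]); v,u=np.nonzero(l==k)
        P=onplane(c,np.c_[u,v],[0,0,12],[0,0,1]); r=cv2.minAreaRect(P[:,:2].astype(np.float32)); 
        w,V=np.linalg.eigh(np.cov(P[:,:2].T)); a=V[:,1]
        print(nm,len(u),'teal ctr',P.mean(0),r,a,np.degrees(np.arctan2(a[1],a[0])), 'z',np.median(depthpts(c,np.c_[u,v])[:,2]))
        q=(P[:,:2]-P.mean(0)[:2])@a; print(np.percentile(q,[0,1,99,100]))
        hm=(h[...,1]<75)&(h[...,2]>110); hm=roi(c,hm,*((258,240,32,35) if nm=='S' else (362,197,20,23)))
        v,u=np.nonzero(hm);Q=onplane(c,np.c_[u,v],[0,0,12],[0,0,1]); q=(Q[:,:2]-P.mean(0)[:2])@a; print(' head',len(u),Q.mean(0),q.min(),q.max())
E
python3 meas.py
```

```text
S 1152 n [-0.32561554 -0.29101392  0.89960292] slope 25.894077710286687 azim uphill 41.78826589350762 ctr [605.619127   151.95502636  78.31217674] 1.5286373448048043
T 397 n [-0.33392544 -0.28754123  0.89767134] slope 26.14635597684275 azim uphill 40.73154692298708 ctr [534.86211602 224.50891725  74.99709095] 2.2260988907971018
S [366.5 149. ] 6 [591.48942011 220.27703533  98.6342577 ]
S [357.5 153.5] 4 [569.06087534 201.75924006  84.52578992]
S [372.5 161. ] 6 [632.08593584 175.16386465  98.7346306 ]
S [363.  165.8] 5 [609.52971934 155.84248508  84.31999873]
T [254.83333333 173.        ] 6 [629.73901335 177.47832932  98.56760728]
T [262.         180.16666667] 6 [607.569645   154.50492523  82.96198822]
T [241.4 184.8] 5 [588.46137687 222.93391234  97.77299697]
T [248.         192.16666667] 6 [565.19650438 202.38629509  82.53688623]
S 331 teal ctr [ 424.86991305 -212.69891107   12.        ] ((421.99139404296875, -210.90301513671875), (26.97550392150879, 130.70799255371094), 72.45042419433594) [-0.95390794  0.30009938] 162.53642760411196 z 14.69348323275176
[-62.05193299 -58.90077235  66.52591062  68.63617494]
 head 278 [ 519.7951848  -238.20904482   12.        ] -132.06333682769503 -60.21264614222511
T 276 teal ctr [ 421.50685669 -210.4945918    12.        ] ((422.1496887207031, -210.64846801757812), (28.29013442993164, 131.88619995117188), 73.54070281982422) [-0.95946481  0.28182844] 163.630637738568 z 12.55644065529998
[-66.62330381 -63.81671761  63.40244152  65.2854833 ]
 head 194 [ 517.11222148 -237.07170025   12.        ] -131.8044580130237 -65.78780872698717
```

```bash
cat > plan.py <<'E'
from h import *
W=np.array([467,-225,0.]); ya=np.radians(-17)
wx=np.array([np.cos(ya),np.sin(ya),0]); wz=np.array([0,0,1.]); wy=np.cross(wz,wx)
az=np.radians(41.8); sl=np.radians(26)
tx=np.array([np.cos(az)*np.cos(sl),np.sin(az)*np.cos(sl),np.sin(sl)]); ty=np.array([-np.sin(az),np.cos(az),0]); tz=np.cross(tx,ty)
SEAT=np.array([604.1,193.1,77.5])
def R(x,z): return np.c_[x,np.cross(z,x),z]
def gR(s): return R(s*wy,-wz)
def pR(s): return R(-s*tx,-tz)
E
python3 - <<'E'
from meas import *; from plan import *
for nm,c,uv,z in(('T',T,[[340.7,225.7]],28),('T carb',T,[[391.5,249]],30),('dish',T,[[299,240]],28),('S box',S,[[275,220]],20),('S carb',S,[[214,252]],25)):
    p=onplane(c,uv,[0,0,z],[0,0,1])[0]; print(nm,p,'wrench frame',(p-W)@wx,(p-W)@wy)
# box corner extents in wrench frame
for nm,c,r in(('S',S,(255,200,40,40)),('T',T,(330,205,22,40))):
    h=hsv(c); m=roi(c,(h[...,0]>5)&(h[...,0]<20)&(h[...,1]>90),*r); v,u=np.nonzero(m); P=onplane(c,np.c_[u,v],[0,0,28],[0,0,1])-W
    print(nm,len(u),np.percentile(P@wx,[1,99]),np.percentile(P@wy,[1,99]))
for s in(1,-1):
    for n,p,r in(('g',W+3*wz,gR(s)),('gu',W+120*wz,gR(s)),('p',SEAT+3*tz,pR(s)),('pu',SEAT+70*tz,pR(s))):
        q=inverse_kinematics(p,r); print(s,n,None if q is None else np.round(q,2))
E
```

```text
S 1152 n [-0.32561554 -0.29101392  0.89960292] slope 25.894077710286687 azim uphill 41.78826589350762 ctr [605.619127   151.95502636  78.31217674] 1.5286373448048043
T 397 n [-0.33392544 -0.28754123  0.89767134] slope 26.14635597684275 azim uphill 40.73154692298708 ctr [534.86211602 224.50891725  74.99709095] 2.2260988907971018
T [ 452.47807862 -123.13828192   28.        ] wrench frame -43.668866646619264 93.16504654287232
T carb [ 369.17073133 -304.39586082   30.        ] wrench frame -70.34149172658773 -104.52914935711742
dish [401.13236315  26.32509851  28.        ] wrench frame -136.46988187704505 221.08555372747858
S box [ 453.95924271 -119.64989044   20.        ] wrench frame -43.27232933982249 96.93406237772062
S carb [ 372.03540976 -300.43726173   25.        ] wrench frame -68.75936848034861 -99.90597130482628
S 289 [-79.97367808  14.684258  ] [ 72.3370152  107.71605259]
T 162 [-84.10096536  -2.58343498] [ 82.42671292 108.83771341]
1 g [ 0.69  0.76 -0.48  2.    0.67  0.54  1.  ]
1 gu [ 0.8   0.58 -0.63  1.95  0.48  0.76  1.16]
1 p [-0.28  0.63 -0.04  2.04 -1.22  0.17 -1.54]
1 pu [-0.18  0.49 -0.13  2.07 -0.65  0.21 -2.09]
-1 g [ 0.31  0.72  0.03  2.02 -0.05  0.4  -1.49]
-1 gu [ 0.32  0.51  0.02  1.98 -0.01  0.65 -1.52]
-1 p [ 0.19  0.71 -0.68  2.02  1.17  0.25 -0.65]
-1 pu [ 0.06  0.52 -0.45  2.06  0.15  0.19  0.3 ]
```

```bash
python3 - <<'E'
from plan import *
s=-1
movep(W+100*wz,gR(s)); print(read_state()['qpos'].round(2) if hasattr(read_state()['qpos'],'round') else read_state()['qpos'])
print(movel(W+20*wz,max_speed=120)); print(movel(W+2.5*wz,max_speed=30,guard=12))
st=read_state(); print(st['time'],st['eef_pos'],st['ft_force'],st['finger_gap'])
clamp(); st=read_state(); print(st['time'],st['eef_pos'],st['ft_force'],st['finger_gap'])
print(movel(W+60*wz,max_speed=60)); st=read_state(); print(st['time'],st['eef_pos'],st['ft_force'],st['finger_gap'])
for z in(100,70,):
  q=inverse_kinematics(SEAT+z*tz,pR(s)); print(np.round(q,2))
snap('scene','s1');snap('top','t1')
E
python3 - <<'E'
import numpy as np,cv2
a=cv2.imread('pics/top0.png'); a=cv2.imread('pics/t1.png');b=cv2.imread('pics/s1.png')
f=lambda i,x,y,w,h,s:cv2.resize(i[y:y+h,x:x+w],None,fx=s,fy=s,interpolation=cv2.INTER_CUBIC)
cv2.imwrite('pics/z3.png',np.hstack([f(b,180,160,130,130,3),f(a,310,160,130,130,3)]))
E
```

```text
[ 0.32  0.55  0.02  1.99 -0.02  0.61 -1.51]
False
False
3.2833 [ 466.99080408 -224.97386317    2.4796046 ] [ 0.69795659  0.75706233 -0.49543209] 85.61253806311126
3.8917 [ 467.07086981 -225.0292699     2.87140957] [-2.72617876  0.67052885  9.89712955] 23.90391410453472
False
5.0 [ 466.80762299 -224.90506284   59.67203733] [-0.78580809 -0.41505681 -3.02254983] 24.253703353195117
[ 0.4   0.56 -0.89  2.06  0.77  0.36 -0.26]
[ 0.25  0.57 -0.7   2.05  0.7   0.26 -0.21]
```

View pics/z3.png

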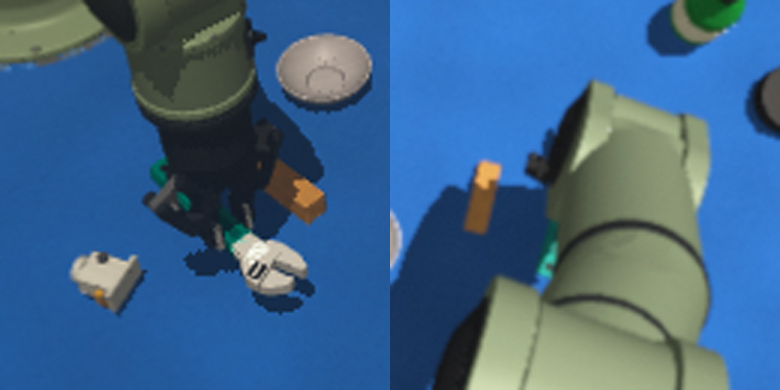

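The wrench is held, with its head visible at about (267,248) in the full scene picture. The box and carburettor haven't moved. I'll carry it to above the tray and measure how it sits in the hand.

```bash
python3 - <<'E'
from plan import *
s=-1
movel(W+170*wz,max_speed=150)
movep(SEAT+90*tz,pR(s)); st=read_state(); print(st['time'],st['qpos'],st['eef_pos'],st['ft_force'],st['finger_gap'])
wait(.2)
snap('scene','s2');snap('top','t2')
E
python3 - <<'E'
import numpy as np,cv2
a=cv2.imread('pics/t2.png');b=cv2.imread('pics/s2.png')
f=lambda i,x,y,w,h,s:cv2.resize(i[y:y+h,x:x+w],None,fx=s,fy=s,interpolation=cv2.INTER_CUBIC)
cv2.imwrite('pics/z4.png',np.hstack([f(b,290,90,130,130,3),f(a,200,110,130,130,3)]))
E
```

```text
7.4667 [ 0.47988726  0.64537707 -1.02558525  2.05049811  0.98996169  0.44109265
 -0.45064476] [574.75558502 165.63933981 157.81067877] [ 0.47437784 -0.43214202 -2.03955728] 23.964181794179293
```

View pics/z4.png

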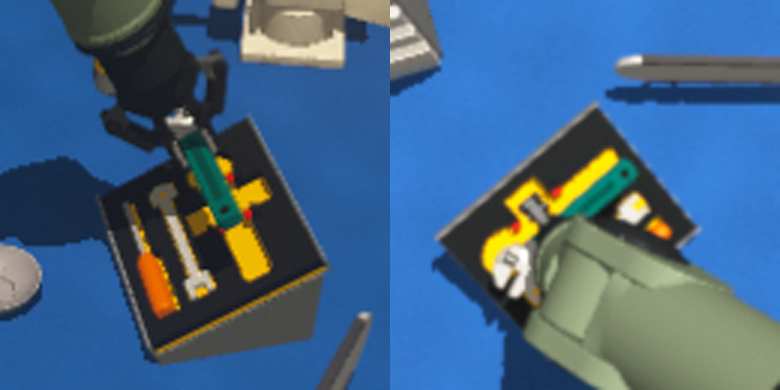

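```bash
cat > inhand.py <<'E'
import sys
from meas import *; from plan import *
def run(sf,tf,E,rs,rt):
    for nm,f,r in(('S',sf,rs),('T',tf,rt)):
        c=load(f); h=hsv(c); m=(h[...,0]>72)&(h[...,0]<98)&(h[...,1]>110)&(h[...,2]>35)
        m=roi(c,m,*r).astype(np.uint8); n,l,st,ce=cv2.connectedComponentsWithStats(m);k=1+np.argmax(st[1:,4]); v,u=np.nonzero(l==k)
        P=onplane(c,np.c_[u,v],E+11.3*tz,tz)-E; X,Y=P@ty,P@(-tx)
        print(nm,len(u),'x',X.min(),X.max())
        for a in range(-110,20,15):
            s=(X>=a)&(X<a+15)
            if s.sum()>4: print('  x',a+7,'y %.1f..%.1f'%(Y[s].min(),Y[s].max()),s.sum())
        D=depthpts(c,np.c_[u,v])-E; g=abs(D@tz-11)<12; k=np.polyfit(D[g]@ty,D[g]@tz,1); print('  height fit',k,g.sum())
        hm=roi(c,(h[...,1]<75)&(h[...,2]>90),*r); v,u=np.nonzero(hm); P=onplane(c,np.c_[u,v],E+11.3*tz,tz)-E; D=depthpts(c,np.c_[u,v])-E
        g=abs(D@tz-11)<12; X=P[g]@ty; Y=P[g]@-tx
        g2=X>20; print('  head',g.sum(),'x max',X.max() if len(X) else None, 'y',(Y[g2].min(),Y[g2].max()) if g2.any() else None,'h',np.median((D@tz)[g]) if g.any() else None)
E
python3 - <<'E'
from inhand import *
run('s2','t2',np.array([574.76,165.64,157.81]),(330,115,60,60),(200,155,85,70))
E
```

```text
S 1152 n [-0.32561554 -0.29101392  0.89960292] slope 25.894077710286687 azim uphill 41.78826589350762 ctr [605.619127   151.95502636  78.31217674] 1.5286373448048043
T 397 n [-0.33392544 -0.28754123  0.89767134] slope 26.14635597684275 azim uphill 40.73154692298708 ctr [534.86211602 224.50891725  74.99709095] 2.2260988907971018
S 260 x -117.42235569454431 24.5610814773953
  x -103 y -12.0..8.1 25
  x -88 y -13.1..8.5 27
  x -73 y -13.0..11.3 31
  x -58 y -14.1..11.6 31
  x -43 y -12.8..8.1 27
  x -28 y -12.6..8.5 27
  x -13 y -13.9..10.0 27
  x 2 y -12.4..10.4 27
  x 17 y -10.9..9.4 23
  height fit [ 0.02108292 12.92054128] 255
  head 49 x max 69.4883255668994 y (np.float64(-13.434440039545787), np.float64(11.77274883899173)) h 12.198497432118094
T 208 x -108.5648009497285 -12.680334409868664
  x -103 y -15.2..13.6 34
  x -88 y -12.0..12.5 36
  x -73 y -12.7..13.5 37
  x -58 y -12.1..14.5 39
  x -43 y -12.5..13.0 36
  x -28 y -12.1..6.5 19
  x -13 y -11.1..-4.0 7
  height fit [-5.91131939e-03  1.07068328e+01] 195
  head 173 x max 87.32173195672642 y (np.float64(-21.575448191225373), np.float64(26.528823721887544)) h 11.14995248262466
```

```bash
python3 - <<'E'
from plan import *
def rep(t):
    st=read_state(); d=np.array(st['eef_pos'])-SEAT; f=np.array(st['ft_force']); print(t,round(st['time'],2),'tray xyz',(d@tx).round(2),(d@ty).round(2),(d@tz).round(2),'f',(f@tx).round(1),(f@ty).round(1),(f@tz).round(1),'gap',round(st['finger_gap'],1))
print(movel(SEAT+25*tz,max_speed=80)); rep('25')
print(movel(SEAT+17.5*tz,max_speed=25,guard=8)); rep('17')
snap('scene','s3')
E
python3 - <<'E'
import numpy as np,cv2
b=cv2.imread('pics/s3.png')
cv2.imwrite('pics/z5.png',cv2.resize(b[100:220,300:420],None,fx=5,fy=5,interpolation=cv2.INTER_CUBIC))
E
```

```text
False
25 8.73 tray xyz 0.14 -0.03 25.26 f -1.1 0.7 -2.2 gap 23.4
False
17 9.18 tray xyz -0.04 0.1 17.41 f -1.0 -0.3 -2.7 gap 23.8
```

View pics/z5.png

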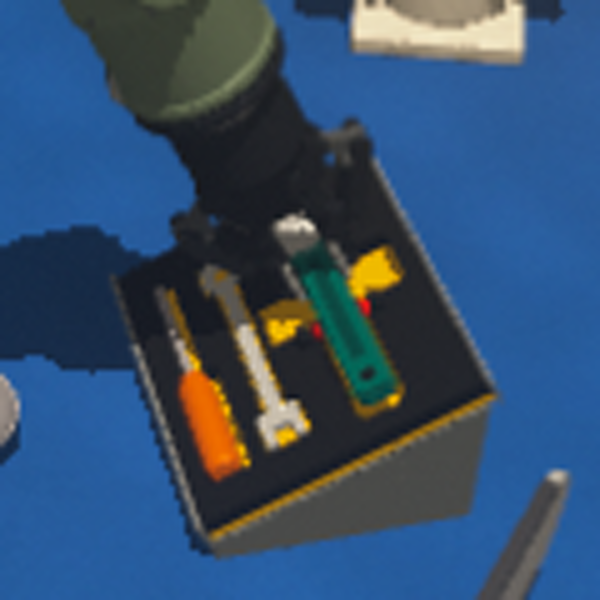

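The handle lies over its cutout, with its tail at about (374,176) in the full picture and the beads on either side at about (364,167) and (373,162). Now I'll press it down with a force guard.

```bash
python3 - <<'E'
from plan import *
def rep(t):
    st=read_state(); d=np.array(st['eef_pos'])-SEAT; f=np.array(st['ft_force']); print(t,round(st['time'],2),'tray xyz',(d@tx).round(2),(d@ty).round(2),(d@tz).round(2),'f',(f@tx).round(1),(f@ty).round(1),(f@tz).round(1),'gap',round(st['finger_gap'],1))
for z in(15,13,11,9,7,5,3,1,-1,-2.5):
    g=movel(SEAT+z*tz,max_speed=15,guard=40); rep((z,g))
    if g: break
    f=np.array(read_state()['ft_force'])@tz
    if f>32: break
snap('scene','s4')
E
python3 - <<'E'
import numpy as np,cv2
b=cv2.imread('pics/s4.png')
cv2.imwrite('pics/z6.png',cv2.resize(b[100:220,300:420],None,fx=5,fy=5,interpolation=cv2.INTER_CUBIC))
E
```

```text
(15, False) 9.55 tray xyz -0.1 -0.08 14.97 f -0.8 -0.2 -0.8 gap 23.6
(13, False) 9.83 tray xyz -0.26 -0.14 12.93 f -3.0 -1.5 -1.6 gap 24.2
(11, False) 10.12 tray xyz -0.21 -0.13 10.91 f -3.2 -2.3 -2.3 gap 24.2
(9, False) 10.4 tray xyz -0.15 -0.08 8.9 f -2.4 -1.1 -3.2 gap 24.2
(7, False) 10.68 tray xyz -0.16 -0.02 6.91 f -3.9 -2.2 -3.3 gap 23.7
(5, False) 10.97 tray xyz -0.17 0.09 4.78 f -3.1 -2.1 -10.4 gap 24.1
(3, False) 11.25 tray xyz -0.03 0.12 2.84 f -3.0 -0.8 -8.6 gap 24.1
(1, True) 11.46 tray xyz 0.07 0.06 1.94 f -1.9 0.6 20.6 gap 23.5
```

View pics/z6.png

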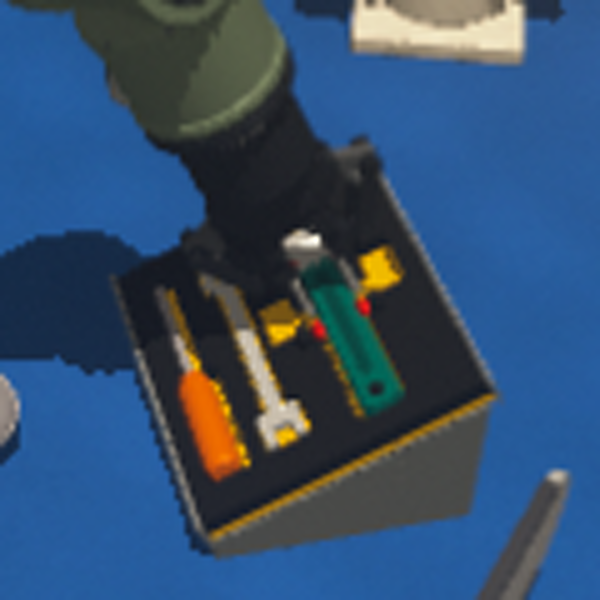

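It's down, and the force rose to a hard stop at about the expected height. Next I'll release, retreat square to the tray and check.

```bash
python3 - <<'E'
from plan import *
def rep(t):
    st=read_state(); d=np.array(st['eef_pos'])-SEAT; f=np.array(st['ft_force']); print(t,round(st['time'],2),'tray xyz',(d@tx).round(2),(d@ty).round(2),(d@tz).round(2),'f',(f@tx).round(1),(f@ty).round(1),(f@tz).round(1),'gap',round(st['finger_gap'],1))
open_gripper(); rep('open')
movel(SEAT+90*tz,max_speed=100); rep('up')
movep(W+np.array([-20,0,250]),gR(-1)); rep('away')
snap('scene','s5'); snap('top','t5')
E
python3 - <<'E'
import numpy as np,cv2
b=cv2.imread('pics/s5.png');a=cv2.imread('pics/t5.png')
f=lambda i,x,y,w,h,s:cv2.resize(i[y:y+h,x:x+w],None,fx=s,fy=s,interpolation=cv2.INTER_CUBIC)
cv2.imwrite('pics/z7.png',np.hstack([f(b,310,120,100,100,4),f(a,210,140,100,100,4)]))
E
```

```text
open 12.13 tray xyz -1.39 -0.08 1.03 f -1.2 0.5 -0.2 gap 85.4
up 13.18 tray xyz -0.2 0.08 89.62 f -0.0 -0.0 -0.2 gap 85.5
away 14.71 tray xyz -279.69 -206.67 327.97 f -0.5 0.8 -0.6 gap 85.4
```

View pics/z7.png

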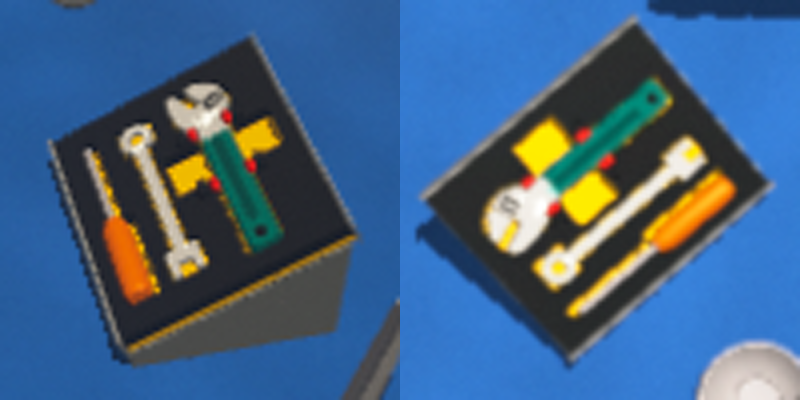

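```bash
python3 - <<'E'
from inhand import *
run('s5','t5',SEAT+2.7*tz,(330,125,70,60),(210,150,85,60))
E
```

```text
S 1152 n [-0.32561554 -0.29101392  0.89960292] slope 25.894077710286687 azim uphill 41.78826589350762 ctr [605.619127   151.95502636  78.31217674] 1.5286373448048043
T 397 n [-0.33392544 -0.28754123  0.89767134] slope 26.14635597684275 azim uphill 40.73154692298708 ctr [534.86211602 224.50891725  74.99709095] 2.2260988907971018
S 236 x -113.66975481432794 17.220206419051397
  x -103 y -15.0..9.1 29
  x -88 y -14.9..9.4 30
  x -73 y -14.7..9.6 30
  x -58 y -14.7..8.7 29
  x -43 y -14.6..8.9 27
  x -28 y -11.7..9.3 22
  x -13 y -11.6..9.4 25
  x 2 y -11.5..9.8 23
  x 17 y -10.0..8.5 12
  height fit [4.82815626e-03 1.14009084e+01] 235
  head 371 x max 96.22063097261045 y (np.float64(-66.62248062522458), np.float64(103.88852460760434)) h 10.029952566935131
T 258 x -106.82355009473918 18.61041174796503
  x -103 y -16.8..8.4 23
  x -88 y -16.4..11.8 35
  x -73 y -15.3..12.6 36
  x -58 y -16.1..11.7 35
  x -43 y -15.3..14.8 35
  x -28 y -8.5..9.0 23
  x -13 y -10.8..10.1 28
  x 2 y -11.2..10.8 27
  x 17 y -10.9..9.2 16
  height fit [7.79759854e-04 1.05350539e+01] 257
  head 571 x max 107.99271556578869 y (np.float64(-65.45997065936002), np.float64(107.04389415065563)) h 9.248382923390706
```

View pics/s5.png

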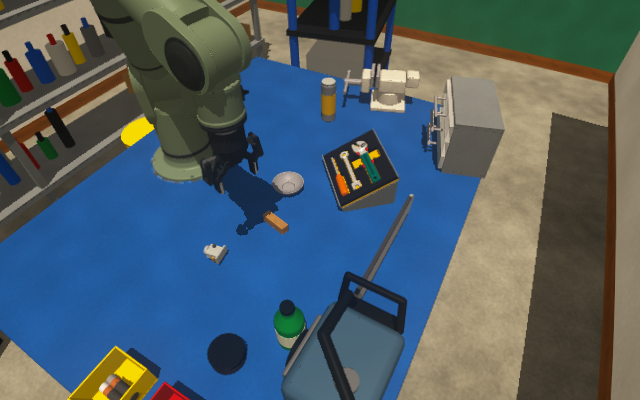

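The wrench lies in the top row of the tray at about (366,160). The box (276,221), carburettor (215,253), dish, bottle, spool and can are all where they started, and the arm is clear of everything.

```bash
python3 -c "
from workcell import *
finish_job()"
```

```text
the job is handed in; nothing more can be done
```

The wrench is back in its cutout, and I handed the job in with the robot clear of everything, after about 15 s of the 45 s allowed. I gripped it mid-handle, turned it to match the tray and pressed it down past the beads. It hit a hard stop at about the expected floor height, then I released it and backed off square to the tray.

**Last checks, from both cameras after release:**
- **Height:** the top of the handle was about 13–14 mm above my floor estimate, against its 14 mm thickness. It was level to within 1 mm along its length, so it should be lying on the floor.
- **Position:** the jaws are in the jaw end. The tail end measured within about 4 mm of where it should be, and the handle's middle was off by about 3 mm at most, though each pixel covers about 3.5 mm.
- **Other things:** the screwdriver, spanner and bench items show no visible movement.

**Failed or disagreed:**
- The head measurement after release was unusable because its mask also picked up the spanner. I judged the jaws from the picture and the straight, level handle.
- I saw no clear positive force peak when crossing the beads, only a pull of about 10 N into the cutout before the floor stop. The final height measurement and the pictures are what show it is fully down.
- My height estimate puts the tray's high edge at about 116 mm, against the stated 120 mm.

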